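# Pick the orange wire spool off the revolving spool stand

### The job

Pick the spool of orange wire for this job: turn the revolving spool stand until the orange spool stands in the open front, clear of the dust hood, slide it straight up off its pin, and stand it upright on the yellow picking ticket in the kit tray. Leave the other spools on their pins, and do not shift or tip anything else on the bench.

Things in the scene. Friction and masses are not known exactly. Their poses are not given: they have to be found in the camera images.
- stand: Spool stand, fixed to the bench. Origin on the turntable's axis at bench height. Its x axis points to the closed back; -x is the open front, towards the robot (yaw within 0.25 rad of world). Grey base plate 4 mm thick, x -125 to +165 mm, y +-165 mm.
- hood_edge (a point): Middle of the lower front edge of the stand's clear dust hood, 25 mm in front of the turntable's axis. The roof runs from here back to x = +165 mm and over y +-165 mm of the stand; underside 118 mm, top 125 mm above the bench; clear walls under it at the back and both sides. In front of the edge the stand is open from above; a spool under the roof cannot be lifted off its pin.
- carousel: Plywood turntable, 290 mm diameter, turning without end both ways about its z axis; stays where left, turns at about 0.5 N pushed at the rim. Origin on the axis on its upper face, 26 mm above the bench. It carries four pins (see pin), four knobs (see knob) and a hub 36 mm wide, 20 mm tall in the middle.
- pin (a point): Tip of one of the turntable's four upright steel pins, 14 mm diameter, 65 mm tall above its upper face, on a circle of 88 mm radius at 0, 90, 180 and 270 degrees about z from the turntable's x axis. This one is at 180 degrees; its neighbours are alike.
- knob (a point): Top of one of the turntable's four upright black finger knobs, to push it round by; 14 mm diameter, 28 mm tall above its upper face, on a circle of 132 mm radius at 45, 135, 225 and 315 degrees about z from the turntable's x axis. This one is at 225 degrees.
- spool_orange: The spool wanted: orange wire on a black spool with an orange ring label on its upper flange; 60 mm diameter, 50 mm tall, 22 mm bore right through, 0.2 to 0.45 kg. Origin at the centre of its underside, z axis along the bore. It starts on one of the pins under the hood, loose on it (4 mm play) and free to spin.
- spool_grey: Spool of white-grey wire, same size, on a pin; stays on its pin (it may ride round with the turntable). Origin at the centre of its underside.
- spool_blue: Spool of blue wire, same size, on a pin; stays on its pin. Origin at the centre of its underside.
- spool_green: Spool of green wire, same size, on a pin; stays on its pin. Origin at the centre of its underside.
- tray: Grey kit tray, fixed, 300 mm (its x) by 150 mm (its y), 40 mm tall, walls 4 mm, floor 4 mm. Two dividers, 35 mm tall counted from the bench, split it along x into three bays, each about 95 mm (x) by 142 mm (y), centres at x = -99, 0 and +99 mm. Origin at the centre of its underside.
- ticket: Yellow picking ticket, a fixed card 74 x 105 x 2 mm lying on the floor of the one empty bay of the tray, at the bay's centre. Origin at the centre of its underside (4 mm above the bench); its long side, y, lies along the tray's y.
- jar: Glass jar with a black lid in another bay of the tray, 54 mm diameter, 68 mm tall; bystander. Origin at the centre of its underside.
- carton: Cardboard carton in another bay of the tray, 58 x 80 mm, 46 mm tall; bystander. Origin at the centre of its underside.
- cup: White drinking cup with a lid, 80 mm across, 112 mm tall (the straw to 153 mm); bystander on the robot's side of the stand. Origin at the centre of its underside.
- tape: Roll of brown tape lying flat, 100 mm diameter, 48 mm tall; bystander. Origin at the centre of its underside.
- driver: Red-handled screwdriver lying on the bench, 160 mm long; bystander. Its x axis points to the tip; origin near its middle, on its underside.
- tin: Tin with a green label, 58 mm diameter, 75 mm tall, between stand and tray; bystander. Origin at the centre of its underside.
- screwbox: Red screw box, 75 x 95 mm, 52 mm tall, beside the stand; bystander. Origin at the centre of its underside.
There are look-alikes about, which are no part of the job. Leave any purple look-alike of the spool_grey alone.

How it is judged:
By the outcome, as a careful person would: the job done as asked, in the order asked, and still so for the second after the job is handed in, with the robot touching nothing.
It also fails if it takes over 72 s, if anything falls off the work surface, if the arm or the gripper's body presses on something with over 40 N, if the wrist force passes 120 N, or if a joint passes its speed limit or range.

### The arm

A 6-joint arm with a two-finger parallel gripper is mounted at the origin on the work surface. World frame = base frame: x ahead of the robot, y to its left, z up, the work surface at z = 0. Lengths are in mm, angles in rad, forces in N, time in s.
With the tool pointing down it reaches from about 300 to 775 mm from the base axis. Payload 14.6 kg.
Tool frame: the origin (TCP) lies midway between the tips of the shut fingers; the grasp point (between the pads) lies 19 mm behind it (manip.grip_point_offset is the distance from the TCP to the grasp point, in mm); x points along the fingers, z is the direction in which the jaws open and shut, and the axes are right-handed (so a half turn about x gives the same grasp; the last joint's range is limited). The gripper opens to 94 mm and grips with 3 to 60 N. Pads are 16 mm wide; open, the fingers measure 119 mm over their backs; the gripper's body (75 mm by 177 mm) begins 78 mm behind the grasp point.
Start: joints at [-1.192, 0.3, 1.521, -0, 1.321, -0.067], TCP at [237.141, -496.239, 205.446] pointing down, gripper open.
Joint ranges: [-3.03, 3.03], [-0.79, 2.21], [0.23, 2.52], [-1.04, 4.18], [0, 3.07], [-2.55, 2.55]. Speed limits (rad/s): [2.22, 2.22, 2.57, 3.14, 3.14, 3.14].

### API

Orientations are given as [roll, pitch, yaw] about the fixed x, y, z axes, in that order (R = Rz(yaw) Ry(pitch) Rx(roll)).
In Python, from cell import manip, camera, calibration, order gives the robot as it stands.
- The arm moves only by the tool jog_arm, never from a script. Its arguments are lists of equal length, an entry for each row: "turn": the turn, a rotation vector about the tool's x, y, z in degrees, a list of three; "dp": the shift along the tool's x, y, z in cm, a list of three; "gripper": the closure, from 0 (fully open) to 1 (shut). In form: {"turn": [[ax, ay, az], ...], "dp": [[tx, ty, tz], ...], "gripper": [gripper, ...]}. A call has 1 to 8 rows; each row shifts and turns the pose as measured when the row begins, along the tool's axes as they then stand; what a row does not reach is not made up. A row lasts 1/8 s, in which the tool goes at most 62.5 mm and 10.7 degrees, less where a joint would pass 70% of its speed; a pose out of reach is approached as far as the arm can. A call is refused whole if a number of a shift passes 6.25 or a number of a turn 10.7, either way. A call with a gripper value outside its range is refused whole. The fingers move at their own pace and stop on an object; "grip_force" is the grip in N (left out, the last holds). Time passes only in rows, so rows that do not move let the fingers close. It gives the time, the measured TCP pose, the force and the opening at its end, in the units of the state.
- manip.read_state(): the state, without advancing time (a new reading comes with each control period).
- camera(name): name is "scene" or "top" or "wrist"; returns (picture, depth): 400x640x3 uint8, red, green, blue; 400x640 float32, mm along the optical axis (not along the pixel's ray), 0 where there is no reading.
- calibration(name): a dict with "K" (3x3 intrinsics, pixels), "world_from_camera" (4x4, takes a point from camera to world coordinates). Camera axes: x right, y down, z forward; pixel columns grow to the right and rows downward; lengths in mm; the calibration is good to about 2 mm. A picture is of the moment at which its call begins: read the wrist's pose just before it. calibration takes no time and is no camera call; for the wrist camera it gives the pose at the moment of the call.
- order.sign_off(): hands the job in, once; it reports no verdict.
The state is a dict: "clock": time; "joints": joint angles; "qd": joint speeds; "effort": joint torques, N m; "eef_pos": TCP position; "eef_rot": TCP orientation; "wrist_force": force on the tool from outside, world axes, zero at the start; "moment": the same for the moment, N m; "finger_gap": finger opening in mm.
Only numpy, scipy, OpenCV 4.12 (cv2) and the standard library are available. Lean on these libraries where they do the work, as an engineer would, in place of code of your own. Each camera call takes 0.05 s, during which the arm holds its last target.

## Working session

There is one attempt and no reset: what is moved stays moved. The work goes in short steps, Python scripts to look and compute and a tool call to move; the robot and the scene stay as the last step left them, time stands still between calls to the robot, and variables do not carry over. Pictures are saved under pics/ and viewed, and the job is handed in when it is done.

Besides the shell and the picture viewer there is one more tool, called after "Request:" as name(argument=value, ...), one argument or row to a line, values as JSON. jog_arm: Moves the arm, as the interface text tells. Its arguments: {"type":"object","properties":{"turn":{"type":"array","items":{"type":"array","items":{"type":"number"}}},"dp":{"type":"array","items":{"type":"array","items":{"type":"number"}}},"gripper":{"type":"array","items":{"type":"number"}},"grip_force":{"type":"number"}},"required":["turn","dp","gripper"]}

```bash
ls; mkdir -p pics; cat > h.py <<'E'
import numpy as np,cv2
from cell import manip,camera,calibration,order
def snap(n,f):
    im,d=camera(n); c=calibration(n)
    cv2.imwrite(f'pics/{f}.png',im[:,:,::-1]); np.savez(f'pics/{f}.npz',im=im,d=d,K=c['K'],T=c['world_from_camera'])
def load(f): return np.load(f'pics/{f}.npz')
def ray(f,u,v,z):
    s=load(f);K=s['K'];T=s['T']
    r=T[:3,:3]@np.linalg.solve(K,[u,v,1.]);o=T[:3,3]
    return o+r*(z-o[2])/r[2]
def px(f,u,v):
    s=load(f);K=s['K'];T=s['T'];d=float(s['d'][v,u])
    return T[:3,:3]@(np.linalg.solve(K,[u,v,1.])*d)+T[:3,3]
def proj(f,p):
    s=load(f);q=np.linalg.inv(s['T'])@np.append(p,1.);q=s['K']@q[:3];return q[:2]/q[2]
def crop(f,x0,y0,x1,y1,k,g):
    im=load(f)['im'][y0:y1,x0:x1,::-1]
    cv2.imwrite(f'pics/{g}.png',cv2.resize(im,None,fx=k,fy=k,interpolation=cv2.INTER_CUBIC))
E
python3 - <<'E'
from h import *
snap('top','t0');snap('scene','s0')
s=manip.read_state();print(s)
for n in('top','scene'):print(calibration(n))
E
```

```text
pics
{'clock': 0.1, 'joints': array([-1.19157658e+00,  3.00437557e-01,  1.52152374e+00,  3.34414457e-05,
        1.32071712e+00, -6.65821720e-02]), 'qd': array([ 0.00117203, -0.00022551, -0.00258291,  0.00049521,  0.00059443,
        0.00090705]), 'effort': array([ 4.91164028e-04, -5.32642508e+01, -3.53284192e+01,  7.09400699e-02,
        2.34859425e-02, -6.32101501e-05]), 'eef_pos': array([ 237.07399554, -496.01327709,  204.92898899]), 'eef_rot': array([3.04518592, 1.56971008, 1.92018321]), 'wrist_force': array([-0.52355507,  0.13789549, -0.50675751]), 'moment': array([0.01667899, 0.00771714, 0.00371657]), 'finger_gap': 93.97304697386092}
{'K': array([[393.37296639,   0.        , 318.39129906],
       [  0.        , 393.37296639, 196.65483263],
       [  0.        ,   0.        ,   1.        ]]), 'world_from_camera': array([[ 1.17203108e-01, -9.71935853e-01,  2.03970902e-01,
         3.13715713e+02],
       [-9.93107216e-01, -1.14956807e-01,  2.28689962e-02,
        -8.23876327e+01],
       [ 1.22064620e-03, -2.05245291e-01, -9.78709804e-01,
         1.04535044e+03],
       [ 0.00000000e+00,  0.00000000e+00,  0.00000000e+00,
         1.00000000e+00]])}
{'K': array([[381.68502859,   0.        , 318.2095989 ],
       [  0.        , 381.68502859, 188.37433488],
       [  0.        ,   0.        ,   1.        ]]), 'world_from_camera': array([[ 3.25073754e-01,  5.81136540e-01, -7.46061242e-01,
         1.24535248e+03],
       [ 9.45425944e-01, -2.18300598e-01,  2.41897980e-01,
        -3.17073867e+02],
       [-2.22898604e-02, -7.83980338e-01, -6.20385357e-01,
         6.94257190e+02],
       [ 0.00000000e+00,  0.00000000e+00,  0.00000000e+00,
         1.00000000e+00]])}
```

View pics/t0.png

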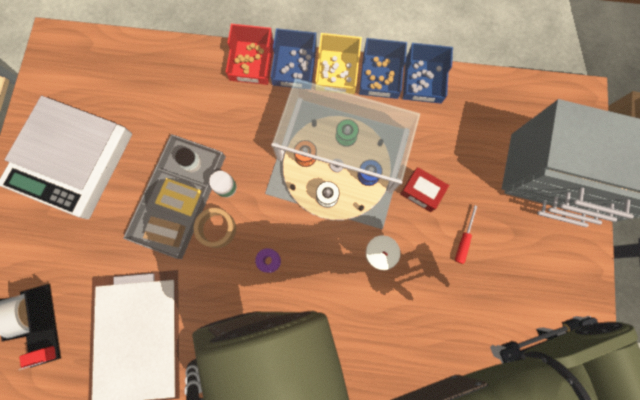

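View pics/s0.png

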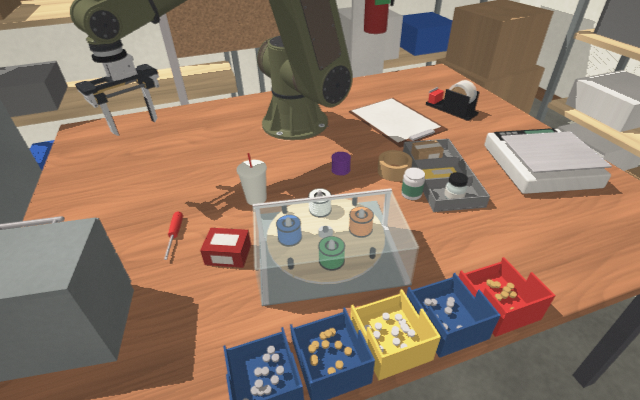

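```bash
python3 - <<'E'
from h import *
crop('t0',255,75,435,235,4.4,'t0c');crop('t0',115,125,250,265,4.2,'t0d')
crop('s0',240,180,430,310,4.2,'s0c')
E
```

```text
(no output)
```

View pics/t0c.png

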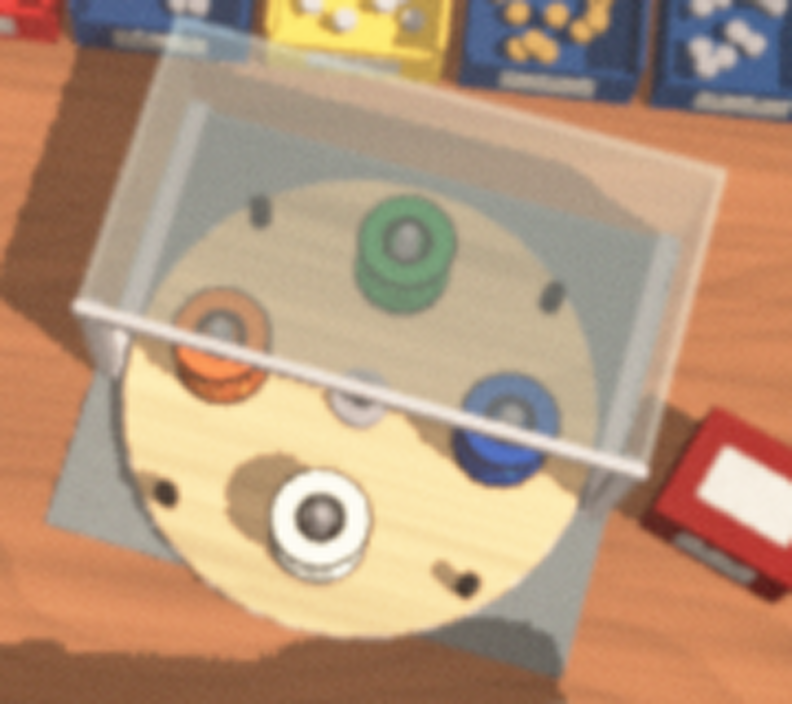

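View pics/t0d.png

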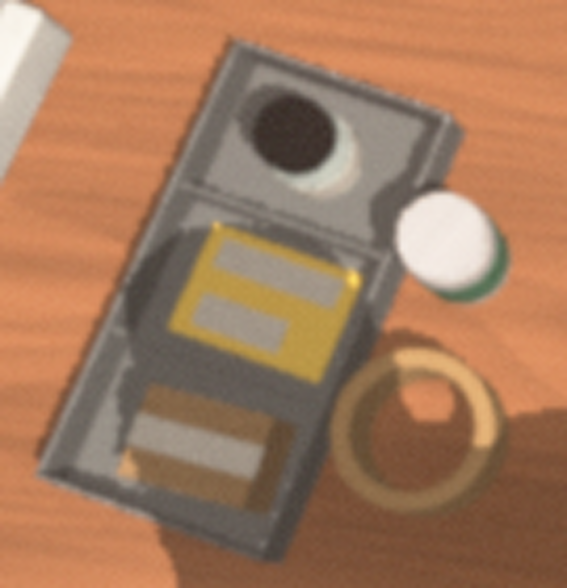

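View pics/s0c.png

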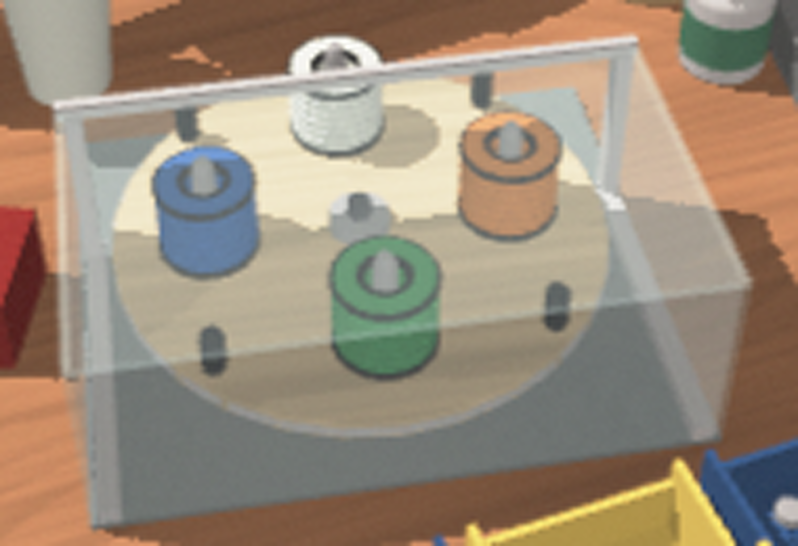

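```bash
python3 - <<'E'
from h import *
np.set_printoptions(precision=1,suppress=True)
P={}
for n,(u,v),z in [('grey',(322,513),91),('green',(409,238),91),('or',(222,322),91),('bl',(514,412),91),('kL',(165,492),54),('kR',(467,585),54),('kBL',(261,203),54),('kBR',(554,291),54),('hoodL',(75,308),122),('hoodR',(645,472),122)]:
    P[n]=ray('t0',255+u/4.4,75+v/4.4,z);print(n,P[n])
c=(P['grey']+P['green']+P['or']+P['bl'])/4;print('c',c)
for n in P:
    d=P[n]-c;print(n,np.hypot(*d[:2]),np.degrees(np.arctan2(d[1],d[0])))
ck=(P['kL']+P['kR']+P['kBL']+P['kBR'])/4;print(ck)
h=P['hoodL']-P['hoodR'];print('hood dir',np.degrees(np.arctan2(h[1],h[0])),np.linalg.norm(h),(P['hoodL']+P['hoodR'])/2)
for n,(u,v),z in [('tk1',(217,228),6),('tk2',(355,278),6),('tk3',(320,382),6),('tk4',(170,328),6),('tin',(446,240),75),('jar',(293,133),68),('trayA',(232,42),40),('trayB',(460,125),40),('trayC',(275,560),40),('trayD',(40,470),40),('tapeC',(418,428),48)]:
    P[n]=ray('t0',115+u/4.2,125+v/4.2,z);print(n,P[n])
print((P['tk1']+P['tk2']+P['tk3']+P['tk4'])/4,(P['trayA']+P['trayB']+P['trayC']+P['trayD'])/4)
a=P['trayA']-P['trayD'];print(np.degrees(np.arctan2(a[1],a[0])))
a=P['tk1']-P['tk4'];print(np.degrees(np.arctan2(a[1],a[0])))
print('cup',px('t0',383,250), px('t0',292,187))
s=manip.read_state();from scipy.spatial.transform import Rotation as R
print(R.from_euler('xyz',s['eef_rot']).as_matrix())
E
```

```text
grey [528.2 -82.7  91. ]
green [ 697.9 -114.8   91. ]
or [633.9 -12.6  91. ]
bl [ 600.  -185.2   91. ]
kL [538.3  10.4  54. ]
kR [ 503.8 -171.4   54. ]
kBL [724.6 -24.1  54. ]
kBR [ 689.3 -206.4   54. ]
hoodL [622.   67.9 122. ]
hoodR [ 565.1 -256.4  122. ]
c [615.  -98.8  91. ]
grey 88.22583696999307 169.49402089243975
green 84.38462333879492 -10.893688016604898
or 88.2562917294014 77.62784017968262
bl 87.64382988259044 -99.87245950736431
kL 133.45566539969442 125.081722967818
kR 132.72708361006528 -146.88206971216024
kBL 132.6849581371765 34.276659358696186
kBR 130.71507435155414 -55.34029610219919
hoodL 166.9137899744945 87.60115399940638
hoodR 165.27987681837365 -107.5845155440937
[614.  -97.9  54. ]
hood dir 80.04588516856688 329.2810874369224 [593.5 -94.2 122. ]
tk1 [529.8 357.9   6. ]
tk2 [507.5 263.2   6. ]
tk3 [438.1 273.1   6. ]
tk4 [461.3 374.9   6. ]
tin [524.3 189.8  75. ]
jar [581.9 296.9  68. ]
trayA [645.1 358.1  40. ]
trayB [607.3 203.4  40. ]
trayC [324.1 268.6  40. ]
trayD [360.7 420.7  40. ]
tapeC [412.2 194.6  48. ]
[484.2 317.3   6. ] [484.3 312.7  40. ]
-12.41079282857471
-13.892823175258918
cup [ 398.5 -226.9  112.1] [537.6  11.6  54.2]
[[-0.   0.9  0.4]
 [ 0.   0.4 -0.9]
 [-1.   0.  -0. ]]
```

```bash
cat >> h.py <<'E'
from scipy.spatial.transform import Rotation as Ro
def go(x,y,z,phi):
    s=manip.read_state();p=np.radians(phi);M=Ro.from_euler('xyz',s['eef_rot']).as_matrix()
    Z=np.array([np.cos(p),np.sin(p),0]);X=np.array([0,0,-1.]);T=np.c_[X,np.cross(Z,X),Z]
    dw=np.array([x,y,z])-s['eef_pos']
    np.set_printoptions(precision=2,suppress=True)
    print('t',s['clock'],'pos',s['eef_pos'],'phi',np.degrees(np.arctan2(M[1,2],M[0,2])),'gap',s['finger_gap'],'F',s['wrist_force'],'q',s['joints'])
    print('turn deg',np.degrees(Ro.from_matrix(M.T@T).as_rotvec()),'dp cm now',M.T@dw/10,'dp cm after turn',T.T@dw/10)
E
python3 -c "
from h import *
go(538,10.5,200,-55)"
```

```text
t 0.1 pos [ 237.07 -496.01  204.93] phi -64.45790369733784 gap 93.97304697386092 F [-0.52  0.14 -0.51] q [-1.19  0.3   1.52  0.    1.32 -0.07]
turn deg [-9.46 -0.06 -0.01] dp cm now [  0.53  48.99 -32.73] dp cm after turn [  0.49  53.7  -24.23]
```

Request:
jog_arm(
  turn=[
    [-9.5, 0, 0],
    [0, 0, 0],
    [0, 0, 0],
    [0, 0, 0],
    [0, 0, 0],
    [0, 0, 0],
    [0, 0, 0],
    [0, 0, 0],
  ],
  dp=[
    [0, 0, 0],
    [0, 3.5, -1.6],
    [0, 3.5, -1.6],
    [0, 3.5, -1.6],
    [0, 3.5, -1.6],
    [0, 3.5, -1.6],
    [0, 3.5, -1.6],
    [0, 3.5, -1.6],
  ],
  gripper=[0.6, 0.6, 0.6, 0.6, 0.6, 0.6, 0.6, 0.6],
  grip_force=6,
)

```text
clock: 1.1
eef_pos: [374.1, -256.4, 202.9]
eef_rot: [3.057, 1.565, 2.1]
wrist_force: [0.5, -0.6, 0.5]
finger_gap: 37.6
```

```bash
python3 -c "
from h import *
go(538,10.5,200,-55)"
```

```text
t 1.1 pos [ 374.06 -256.41  202.86] phi -54.84222893359149 gap 37.57073081899741 F [ 0.45 -0.55  0.51] q [-0.68  0.09  1.78  0.    1.28  0.27]
turn deg [ 0.16 -0.33 -0.03] dp cm now [  0.37  28.77 -12.38] dp cm after turn [  0.29  28.74 -12.46]
```

Request:
jog_arm(
  turn=[
    [0, 0, 0],
    [0, 0, 0],
    [0, 0, 0],
    [0, 0, 0],
    [0, 0, 0],
    [0, 0, 0],
    [0, 0, 0],
    [0, 0, 0],
  ],
  dp=[
    [0, 3.6, -1.55],
    [0, 3.6, -1.55],
    [0, 3.6, -1.55],
    [0, 3.6, -1.55],
    [0, 3.6, -1.55],
    [0, 3.6, -1.55],
    [0, 3.6, -1.55],
    [0, 3.6, -1.55],
  ],
  gripper=[0.6, 0.6, 0.6, 0.6, 0.6, 0.6, 0.6, 0.6],
)

```text
clock: 2.1
eef_pos: [541.6, 20.9, 202.2]
eef_rot: [-2.956, 1.563, 2.37]
wrist_force: [-0.4, -0.6, 0.4]
finger_gap: 37.5
```

```bash
python3 -c "
from h import *
snap('wrist','w1')
go(538,10.5,120,-55)"
```

```text
t 2.15 pos [542.96  24.08 201.94] phi -54.74333597977864 gap 37.8007949630117 F [ 1.08  3.19 -0.49] q [-0.03  0.29  1.54  0.01  1.32  0.93]
turn deg [ 0.26 -0.5   0.05] dp cm now [ 8.19 -1.18  0.89] dp cm after turn [ 8.19 -1.18  0.83]
```

View pics/w1.png

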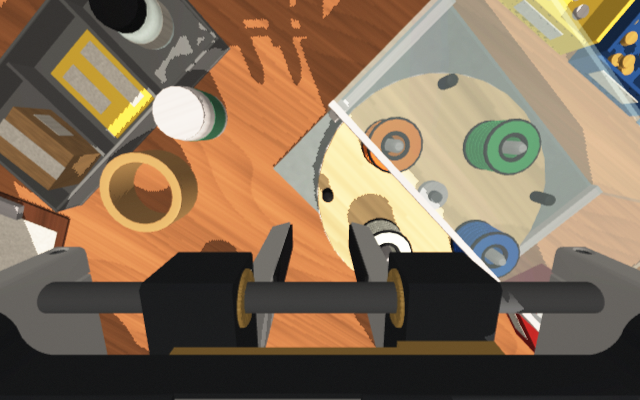

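```bash
python3 -c "
from h import *
print(px('w1',328,196),ray('w1',328,195,54), px('w1',397,143),ray('w1',130,95,40))
go(538,10.5,100,-55)"
```

```text
[542.6977494   15.14133063  54.13801825] [543.66002696  15.82737989  54.        ] [629.69549332   2.98406451 122.03842926] [505.51396171 266.74828616  40.        ]
t 2.15 pos [542.96  24.08 201.94] phi -54.74333597977864 gap 37.8007949630117 F [ 1.08  3.19 -0.49] q [-0.03  0.29  1.54  0.01  1.32  0.93]
turn deg [ 0.26 -0.5   0.05] dp cm now [10.19 -1.18  0.91] dp cm after turn [10.19 -1.18  0.83]
```

Request:
jog_arm(
  turn=[
    [0, -0.5, 0],
    [0, 0, 0],
    [0, 0, 0],
    [0, 0, 0],
    [0, 0, 0],
  ],
  dp=[
    [0, -1.2, 0.8],
    [3, 0, 0],
    [3, 0, 0],
    [2, 0, 0],
    [0, 0, 0],
  ],
  gripper=[0.6, 0.6, 0.6, 0.6, 0.6],
)

```text
clock: 2.78
eef_pos: [535.5, 6.5, 119.2]
eef_rot: [-1.144, 1.568, -2.101]
wrist_force: [0.1, 1.5, 0.2]
finger_gap: 37.6
```

```bash
python3 -c "
from h import *
snap('wrist','w2')
crop('w2',160,50,640,400,1.6,'w2c')
go(538,10.5,38,-55)"
```

```text
t 2.825 pos [536.05   6.59 120.25] phi -54.79451908978749 gap 37.74849125144314 F [0.73 0.17 0.46] q [-0.05  0.36  1.66 -0.    1.13  0.9 ]
turn deg [0.21 0.12 0.07] dp cm now [ 8.22  0.39 -0.22] dp cm after turn [ 8.23  0.38 -0.21]
```

View pics/w2c.png

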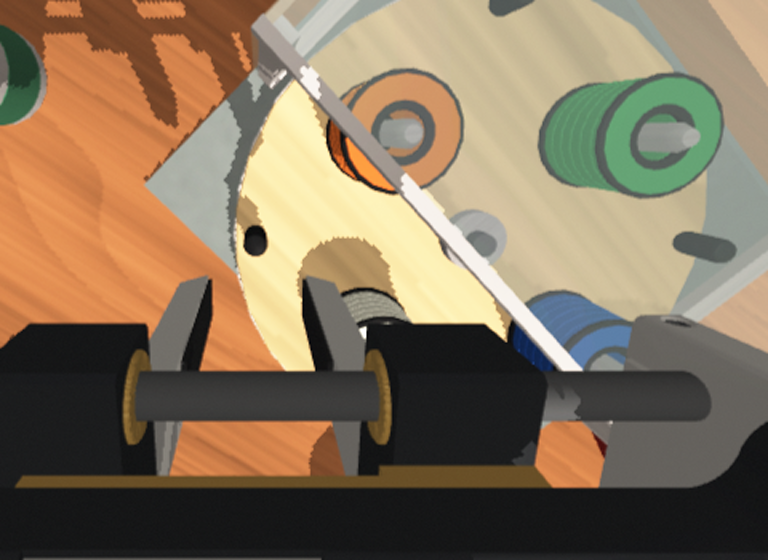

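```bash
python3 -c "
from h import *
s=load('w2');print(s['T'])
for v in (197,199,201): print(px('w2',319,v))
print(ray('w2',160+255/1.6,50+238/1.6,54))
print('or pin',ray('w2',160+412/1.6,50+132/1.6,91),'hood', px('w2',160+335//2,50+60))
"
```

```text
[[ 5.76290100e-01 -7.94978934e-01 -1.89468244e-01  5.90949736e+02]
 [-8.17240641e-01 -5.59811077e-01 -1.36855004e-01  4.69074160e+01]
 [ 2.73042304e-03  2.33709333e-01 -9.72302675e-01  2.99093462e+02]
 [ 0.00000000e+00  0.00000000e+00  0.00000000e+00  1.00000000e+00]]
[544.82927643  14.94107261  53.98053347]
[543.30547808  13.86922001  53.83052538]
[541.86690996  12.85642727  54.14041392]
[543.71776994  13.75065076  54.        ]
or pin [631.20021091 -10.65261694  91.        ] hood [612.83918596  53.12059137   3.43612071]
```

Request:
jog_arm(
  turn=[
    [0, 0, 0],
    [0, 0, 0],
    [0, 0, 0],
    [0, 0, 0],
    [0, 0, 0],
    [0, 0, 0],
    [0, 0, 0],
  ],
  dp=[
    [2, 0.6, -0.2],
    [2, 0, 0],
    [2, 0, 0],
    [1.6, 0, 0],
    [0.4, 0, 0],
    [0, 0, 0],
    [0, 0, 0],
  ],
  gripper=[0.6, 0.6, 0.6, 0.6, 0.6, 0.6, 0.6],
)

```text
clock: 3.7
eef_pos: [543.3, 8.9, 45.4]
eef_rot: [0.66, 1.559, -0.299]
wrist_force: [-1.1, -0.2, 0.0]
finger_gap: 37.0
```

```bash
python3 -c "
from h import *
go(540,12,38,-55)
snap('wrist','w3')"
```

```text
t 3.7 pos [543.25   8.89  45.42] phi -54.92203483917959 gap 37.01866919140016 F [-1.06 -0.16  0.03] q [-0.05  0.47  1.7  -0.    0.97  0.91]
turn deg [ 0.08  0.52 -0.41] dp cm now [ 0.74 -0.09 -0.45] dp cm after turn [ 0.74 -0.09 -0.44]
```

View pics/w3.png

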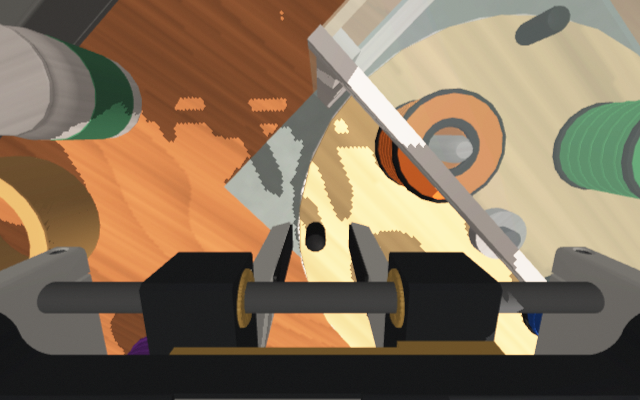

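```bash
python3 -c "
from h import *
p=manip.read_state()['eef_pos'];print(p,proj('w3',p))
print(px('w3',315,230),px('w3',312,228),ray('w3',315,229,54))
print(proj('w3',[p[0],p[1],54]))
"
```

```text
[543.27098394   8.90982582  45.45008719] [321.45408024 236.42752743]
[544.76170148  15.21599495  46.28164567] [543.44535641  16.83183971  41.69046104] [547.5380113   17.07059079  54.        ]
[321.64157797 241.10103802]
```

```bash
python3 -c "
from h import *
for v in (236,240,243,246): print(px('w3',315,v))
crop('w3',240,190,400,310,5,'w3c')
"
```

```text
[543.8144064   14.4758877   54.44391242]
[541.40019145  12.80245474  53.84097831]
[540.15150003  11.9208174   55.14855498]
[537.82489121  10.32128417  53.24202245]
```

View pics/w3c.png

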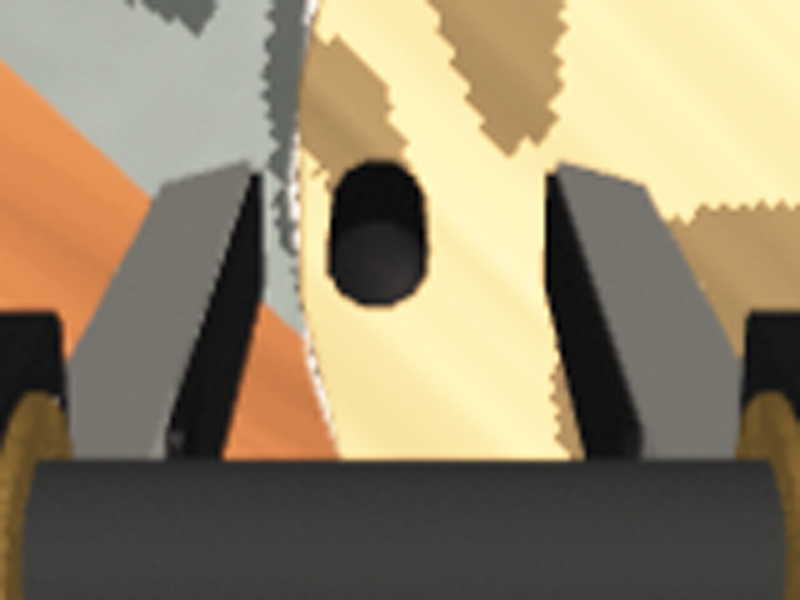

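Request:
jog_arm(
  turn=[
    [0, 0.5, -0.4],
    [0, 0, 0],
    [0, 0, 0],
    [0, 0, 0],
    [0, 0, 0],
    [0, 0, 0],
    [0, 0, 0],
  ],
  dp=[
    [0, -0.1, -0.4],
    [0.6, 0, 0],
    [0.3, 0, 0],
    [0, 0, 0],
    [0, 0, 0],
    [0, 0, 0],
    [0, 0, 0],
  ],
  gripper=[0.6, 0.6, 0.6, 0.9, 0.9, 0.9, 0.9],
  grip_force=6,
)

```text
clock: 4.62
eef_pos: [540.6, 11.2, 36.3]
eef_rot: [0.344, 1.569, -0.615]
wrist_force: [-0.2, 1.6, -1.5]
finger_gap: 13.3
```

```bash
python3 -c "
from h import *
go(540,12,38,-55)"
```

```text
t 4.625 pos [540.62  11.21  36.29] phi -54.91034088773896 gap 13.29732660925445 F [-0.21  1.6  -1.45] q [-0.05  0.48  1.7  -0.    0.96  0.91]
turn deg [ 0.09  0.1  -0.04] dp cm now [-0.17 -0.01 -0.1 ] dp cm after turn [-0.17 -0.01 -0.1 ]
```

Request:
jog_arm(
  turn=[
    [-7.5, 0, 0],
    [-7.5, 0, 0],
    [-7.5, 0, 0],
    [-7.5, 0, 0],
  ],
  dp=[
    [0, -1.73, 0.11],
    [0, -1.73, 0.11],
    [0, -1.73, 0.11],
    [0, -1.73, 0.11],
  ],
  gripper=[0.9, 0.9, 0.9, 0.9],
)

```text
clock: 5.12
eef_pos: [495.2, -40.8, 36.4]
eef_rot: [1.694, 1.57, 1.276]
wrist_force: [3.1, -0.9, -2.7]
finger_gap: 13.6
```

```bash
cat >> h.py <<'E'
def arc():
    s=manip.read_state();d=s['eef_pos'][:2]-[614.5,-98];print('r',np.hypot(*d),'ang',np.degrees(np.arctan2(d[1],d[0]))%360)
E
python3 -c "
from h import *
arc()
go(614.5+132.5*np.cos(np.radians(155)),-98+132.5*np.sin(np.radians(155)),37,-25)"
```

```text
r 132.32872860834803 ang 154.37498606564913
t 5.125 pos [495.19 -40.77  36.38] phi -23.924393277751186 gap 13.626266709180733 F [ 3.07 -0.94 -2.71] q [-0.16  0.4   1.82  0.    0.92  0.26]
turn deg [ 1.08 -0.01 -0.06] dp cm now [-0.06 -0.14 -0.02] dp cm after turn [-0.06 -0.14 -0.02]
```

Request:
jog_arm(
  turn=[
    [-7.4, 0, 0],
    [-7.4, 0, 0],
    [-7.4, 0, 0],
    [-7.4, 0, 0],
  ],
  dp=[
    [0, -1.75, 0.11],
    [0, -1.75, 0.11],
    [0, -1.75, 0.11],
    [0, -1.75, 0.11],
  ],
  gripper=[0.9, 0.9, 0.9, 0.9],
)

```text
clock: 5.62
eef_pos: [482.4, -110.3, 36.4]
eef_rot: [2.177, 1.567, 2.294]
wrist_force: [3.9, 0.8, -2.5]
finger_gap: 13.9
```

```bash
python3 -c "
from h import *
arc()
go(614.5+132.5*np.cos(np.radians(185)),-98+132.5*np.sin(np.radians(185)),37,5)"
```

```text
r 132.65818704626673 ang 185.31610727028882
t 5.625 pos [ 482.41 -110.29   36.41] phi 6.706511817314548 gap 13.924743156067251 F [ 3.93  0.81 -2.46] q [-0.3   0.4   1.83  0.    0.92 -0.42]
turn deg [ 1.71 -0.13 -0.17] dp cm now [-0.06  0.07  0.02] dp cm after turn [-0.06  0.07  0.02]
```

Remaining ~29.7°.

Request:
jog_arm(
  turn=[
    [-7.2, 0, 0],
    [-7.2, 0, 0],
    [-7.2, 0, 0],
    [-6.5, 0, 0],
    [0, 0, 0],
  ],
  dp=[
    [0, -1.72, 0.12],
    [0, -1.72, 0.12],
    [0, -1.72, 0.12],
    [0, -1.6, 0.12],
    [0, 0, 0],
  ],
  gripper=[0.9, 0.9, 0.9, 0.9, 0.9],
)

```text
clock: 6.25
eef_pos: [506.4, -175.1, 36.5]
eef_rot: [1.897, 1.564, 2.52]
wrist_force: [1.7, 1.0, 1.5]
finger_gap: 13.4
```

```bash
python3 -c "
from h import *
arc();go(614.5+132.5*np.cos(np.radians(215)),-98+132.5*np.sin(np.radians(215)),37,35)
snap('top','t1');crop('t1',255,75,435,235,4.4,'t1c')"
```

```text
r 132.7895071690871 ang 215.48157149293257
t 6.25 pos [ 506.37 -175.08   36.46] phi 35.709324674556065 gap 13.433463312140482 F [1.65 1.01 1.46] q [-0.4   0.48  1.71  0.    0.96 -1.03]
turn deg [ 0.71 -0.13 -0.37] dp cm now [-0.05  0.11  0.03] dp cm after turn [-0.05  0.11  0.03]
```

View pics/t1c.png

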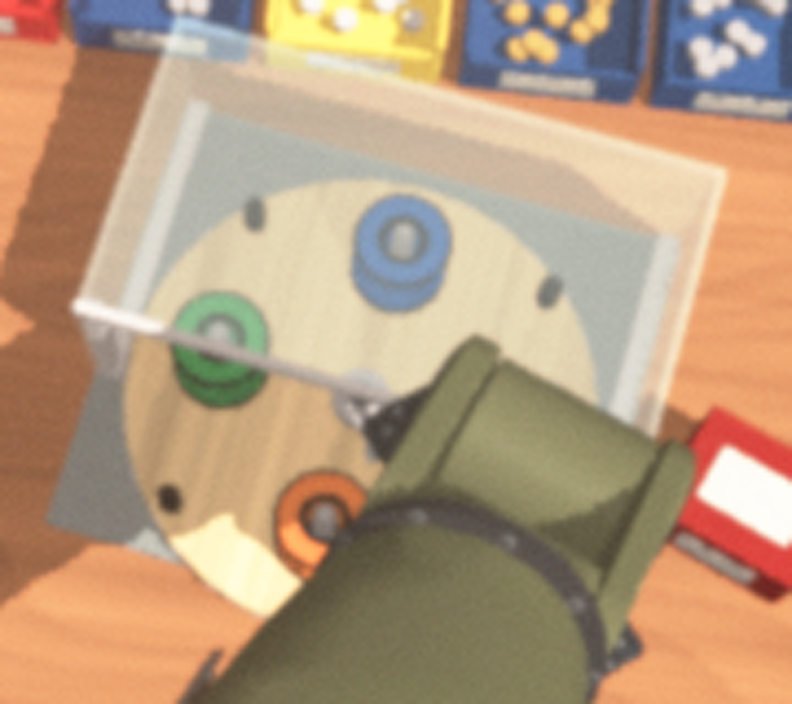

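Request:
jog_arm(
  turn=[
    [0, 0, 0],
    [0, 0, 0],
    [0, 0, 0],
    [0, 0, 0],
    [0, 0, 0],
    [0, 0, 0],
    [0, 0, 0],
    [0, 0, 0],
  ],
  dp=[
    [0, 0, 0],
    [0, 0, 0],
    [-1, 0, 0],
    [-3, 0, 0],
    [-4, 0, 0],
    [-4, 0, 0],
    [-2, 0, 0],
    [0, 0, 0],
  ],
  gripper=[0.6, 0.6, 0.6, 0.6, 0.6, 0.3, 0, 0],
)

```text
clock: 7.3
eef_pos: [506.0, -173.0, 184.1]
eef_rot: [1.861, 1.564, 2.479]
wrist_force: [-0.2, 0.4, -0.8]
finger_gap: 64.3
```

```bash
python3 -c "
from h import *
go(528,-83,165,80)"
```

```text
t 7.3 pos [ 505.97 -172.99  184.09] phi 35.43731199730832 gap 64.26089641928148 F [-0.2   0.36 -0.77] q [-0.4   0.29  1.59  0.    1.27 -1.02]
turn deg [-44.56   0.04  -0.39] dp cm now [1.93 6.04 7.02] dp cm after turn [ 1.91 -0.61  9.24]
```

Request:
jog_arm(
  turn=[
    [-9, 0, 0],
    [-9, 0, 0],
    [-9, 0, 0],
    [-9, 0, 0],
    [-8.5, 0, 0],
    [0, 0, 0],
    [0, 0, 0],
    [0, 0, 0],
  ],
  dp=[
    [0, 0, 0],
    [0, 0, 0],
    [0, 0, 0],
    [0, 0, 0],
    [0, 0, 0],
    [0.3, -0.6, 4],
    [0, 0, 4],
    [0, 0, 1.2],
  ],
  gripper=[0, 0, 0, 0, 0, 0, 0, 0],
)

```text
clock: 8.3
eef_pos: [522.9, -79.8, 173.8]
eef_rot: [1.258, 1.554, 2.677]
wrist_force: [-0.3, -0.4, -0.5]
finger_gap: 94.1
```

Request:
jog_arm(
  turn=[
    [0, 0, 0],
    [0, 0, 0],
  ],
  dp=[
    [0, 0, 0],
    [0, 0, 0],
  ],
  gripper=[0, 0],
)

```text
clock: 8.55
eef_pos: [522.4, -80.4, 173.0]
eef_rot: [1.29, 1.553, 2.709]
wrist_force: [-0.0, -0.0, -0.7]
finger_gap: 94.1
```

```bash
python3 -c "
from h import *
go(528,-83,150,80)
snap('wrist','w4');snap('top','t2');crop('t2',255,75,435,235,4.4,'t2c');go(528,-83,150,80)"
```

```text
t 8.55 pos [522.43 -80.4  172.99] phi 81.32224057704629 gap 94.10117639096295 F [-0.04 -0.02 -0.68] q [-0.22  0.29  1.61  0.    1.26 -1.64]
turn deg [ 1.32  0.28 -1.  ] dp cm now [ 2.29 -0.63 -0.18] dp cm after turn [ 2.3  -0.59 -0.16]
t 8.65 pos [522.47 -80.49 173.13] phi 81.29371717459449 gap 94.04623400207234 F [0.32 0.11 0.38] q [-0.22  0.29  1.61  0.    1.26 -1.64]
turn deg [ 1.3   0.28 -0.99] dp cm now [ 2.3  -0.62 -0.18] dp cm after turn [ 2.31 -0.59 -0.15]
```

View pics/w4.png

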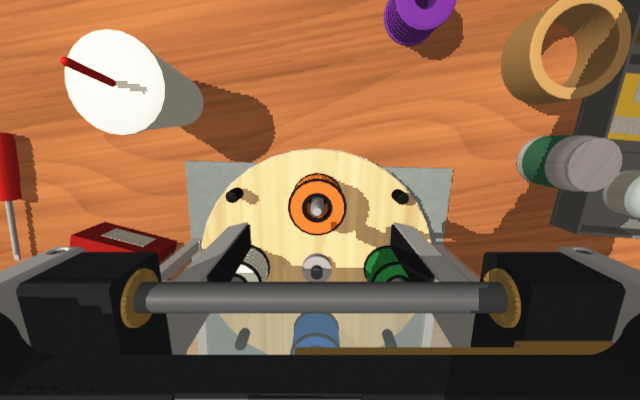

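View pics/t2c.png

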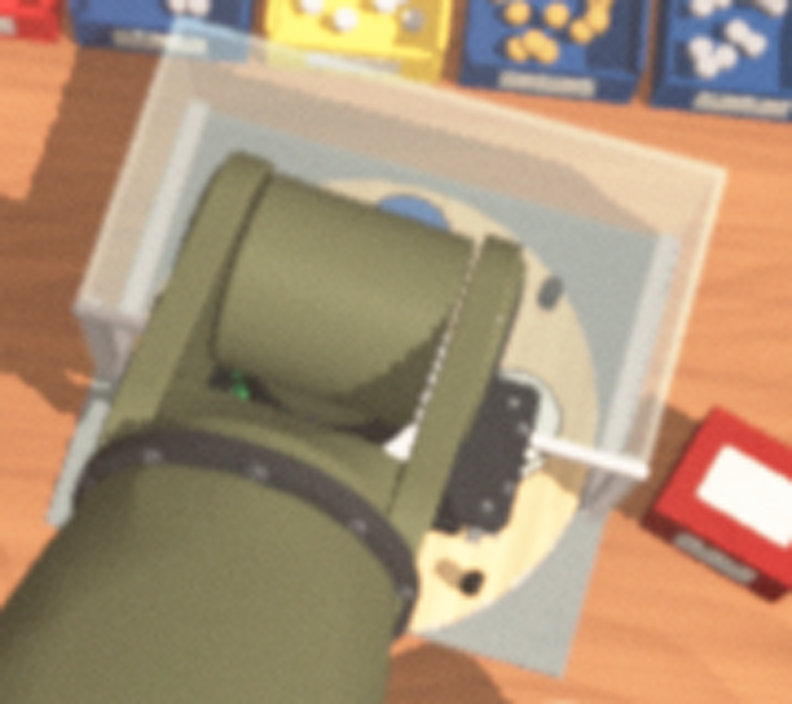

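```bash
python3 -c "
from h import *
crop('w4',270,160,370,250,6,'w4c')
print(ray('w4',317,207,76),ray('w4',318,207,91),px('w4',335,207),px('w4',300,207), ray('w4',235,194,54),ray('w4',401,196,54))
print(ray('t0',255+322/4.4,75+513/4.4,91))
"
```

```text
[526.61169113 -82.89969055  76.        ] [523.07724429 -81.29194729  91.        ] [529.56647572 -64.92066073  75.29970326] [524.10743364 -99.90658909  75.50949628] [ 504.27246993 -168.92144181   54.        ] [533.77204914   7.83419977  54.        ]
[528.24055043 -82.74769603  91.        ]
```

View pics/w4c.png

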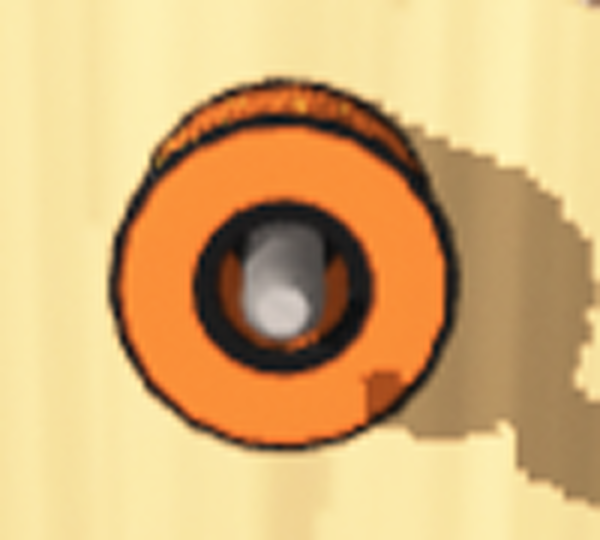

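```bash
python3 -c "
from h import *
go(527,-82.8,36,80)"
```

```text
t 8.65 pos [522.47 -80.49 173.13] phi 81.29371717459449 gap 94.04623400207234 F [0.32 0.11 0.38] q [-0.22  0.29  1.61  0.    1.26 -1.64]
turn deg [ 1.3   0.28 -0.99] dp cm now [13.7  -0.72 -0.23] dp cm after turn [13.71 -0.49 -0.15]
```

Request:
jog_arm(
  turn=[
    [1.3, 0.3, -1.0],
    [0, 0, 0],
    [0, 0, 0],
    [0, 0, 0],
    [0, 0, 0],
  ],
  dp=[
    [0, -0.5, -0.2],
    [0, 0, 0],
    [3, 0, 0],
    [3, 0, 0],
    [0, 0, 0],
  ],
  gripper=[0, 0, 0, 0, 0],
)

```text
clock: 9.28
eef_pos: [527.8, -85.3, 112.4]
eef_rot: [-1.864, 1.567, -0.472]
wrist_force: [-0.9, 0.7, 0.2]
finger_gap: 94.0
```

```bash
python3 -c "
from h import *
go(527,-82.8,36,80)"
```

```text
t 9.275 pos [527.81 -85.33 112.36] phi 79.75359105590799 gap 93.95926068623064 F [-0.9   0.74  0.2 ] q [-0.23  0.36  1.67 -0.    1.11 -1.62]
turn deg [-0.25 -0.06  0.19] dp cm now [7.64 0.15 0.24] dp cm after turn [7.64 0.12 0.24]
```

Request:
jog_arm(
  turn=[
    [0, 0, 0],
    [0, 0, 0],
    [0, 0, 0],
    [0, 0, 0],
    [0, 0, 0],
    [0, 0, 0],
    [0, 0, 0],
  ],
  dp=[
    [0, 0.1, 0.2],
    [2, 0, 0],
    [2, 0, 0],
    [2, 0, 0],
    [1, 0, 0],
    [0.4, 0, 0],
    [0, 0, 0],
  ],
  gripper=[0, 0, 0, 0, 0, 0, 0],
)

```text
clock: 10.15
eef_pos: [531.9, -83.9, 44.9]
eef_rot: [-1.67, 1.555, -0.278]
wrist_force: [-0.1, -0.8, -0.4]
finger_gap: 94.0
```

```bash
python3 -c "
from h import *
go(527,-82.8,36,80)
snap('wrist','w5')"
```

```text
t 10.15 pos [531.93 -83.86  44.93] phi 79.75614921577072 gap 93.97350307832612 F [-0.12 -0.79 -0.44] q [-0.22  0.46  1.71 -0.    0.96 -1.62]
turn deg [-0.24 -0.09  0.88] dp cm now [0.89 0.52 0.02] dp cm after turn [0.89 0.5  0.02]
```

View pics/w5.png

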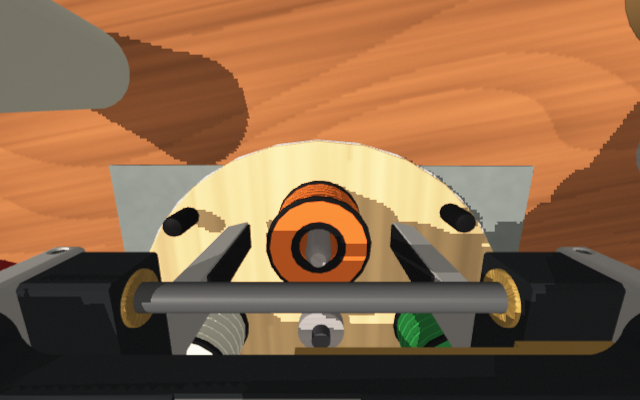

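Request:
jog_arm(
  turn=[
    [0, 0, 0.9],
    [0, 0, 0],
    [0, 0, 0],
    [0, 0, 0],
  ],
  dp=[
    [0.4, 0.5, 0],
    [0.4, 0, 0],
    [0, 0, 0],
    [0, 0, 0],
  ],
  gripper=[0, 0, 0, 0],
)

```text
clock: 10.7
eef_pos: [527.2, -83.1, 37.4]
eef_rot: [-3.021, 1.569, -1.629]
wrist_force: [-0.1, 0.5, 0.0]
finger_gap: 94.1
```

```bash
python3 -c "
from h import *
go(527,-82.8,36,80)"
```

```text
t 10.7 pos [527.23 -83.05  37.45] phi 79.75031676549396 gap 94.14333746430306 F [-0.15  0.46  0.02] q [-0.22  0.47  1.72 -0.    0.95 -1.61]
turn deg [-0.25 -0.09  0.01] dp cm now [0.14 0.03 0.02] dp cm after turn [0.14 0.03 0.02]
```

Request:
jog_arm(
  turn=[
    [0, 0, 0],
    [0, 0, 0],
    [0, 0, 0],
    [0, 0, 0],
    [0, 0, 0],
    [0, 0, 0],
  ],
  dp=[
    [0, 0, 0],
    [0, 0, 0],
    [0, 0, 0],
    [0, 0, 0],
    [0, 0, 0],
    [0, 0, 0],
  ],
  gripper=[0.3, 0.5, 0.5, 0.5, 0.5, 0.5],
  grip_force=25,
)

```text
clock: 11.45
eef_pos: [527.4, -83.1, 37.6]
eef_rot: [-2.806, 1.569, -1.414]
wrist_force: [0.1, 0.0, -0.4]
finger_gap: 60.7
```

```bash
python3 -c "
from h import *
go(527,-82.8,36,80)"
```

```text
t 11.45 pos [527.37 -83.11  37.62] phi 79.74827432691661 gap 60.72488227379246 F [ 0.11  0.05 -0.37] q [-0.22  0.47  1.72 -0.    0.95 -1.61]
turn deg [-0.25 -0.09  0.03] dp cm now [0.16 0.04 0.02] dp cm after turn [0.16 0.04 0.02]
```

Request:
jog_arm(
  turn=[
    [0, 0, 0],
    [0, 0, 0],
    [0, 0, 0],
  ],
  dp=[
    [-1, 0, 0],
    [-1.2, 0, 0],
    [-1.2, 0, 0],
  ],
  gripper=[0.5, 0.5, 0.5],
)

```text
clock: 11.82
eef_pos: [526.6, -82.9, 72.9]
eef_rot: [2.267, 1.568, -2.625]
wrist_force: [-0.4, 0.2, -3.0]
finger_gap: 60.4
```

```bash
python3 -c "
from h import *
go(527.4,-83.1,112,80)"
```

```text
t 11.825 pos [526.64 -82.86  72.86] phi 79.75156318982944 gap 60.43523230460592 F [-0.38  0.18 -2.98] q [-0.22  0.41  1.7  -0.    1.03 -1.61]
turn deg [-0.25 -0.09 -0.1 ] dp cm now [-3.91 -0.07 -0.02] dp cm after turn [-3.91 -0.08 -0.01]
```

Request:
jog_arm(
  turn=[
    [0, 0, 0],
    [0, 0, 0],
    [0, 0, 0],
    [0, 0, 0],
    [0, 0, 0],
    [0, 0, 0],
    [0, 0, 0],
    [0, 0, 0],
  ],
  dp=[
    [-1.2, -0.1, 0],
    [-1.5, 0, 0],
    [-1.5, 0, 0],
    [-2.5, 0, 0],
    [-3, 0, 0],
    [-3, 0, 0],
    [-1, 0, 0],
    [0, 0, 0],
  ],
  gripper=[0.5, 0.5, 0.5, 0.5, 0.5, 0.5, 0.5, 0.5],
)

```text
clock: 12.82
eef_pos: [527.6, -82.8, 219.5]
eef_rot: [-2.658, 1.569, -1.266]
wrist_force: [1.0, 0.7, -2.7]
finger_gap: 60.2
```

```bash
python3 -c "
from h import *
snap('wrist','w6');snap('scene','s1')
go(484,316.5,190,77.5)"
```

```text
t 12.925 pos [527.35 -82.75 218.44] phi 79.75138505557952 gap 60.16280024536217 F [-0.28  0.05 -3.83] q [-0.22  0.25  1.55 -0.    1.34 -1.62]
turn deg [ 2.25 -0.09 -0.04] dp cm now [ 2.79 11.37 38.52] dp cm after turn [ 2.84 12.87 38.04]
```

View pics/w6.png

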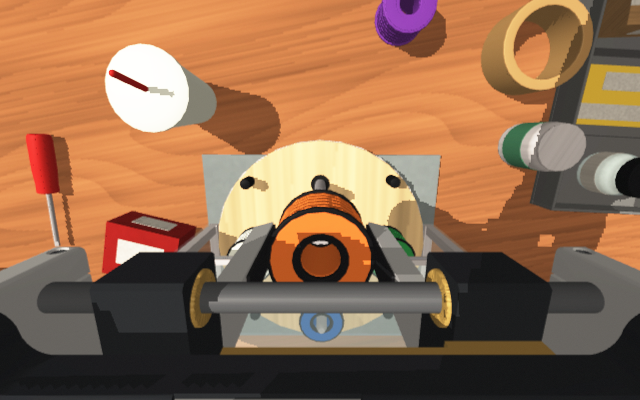

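View pics/s1.png

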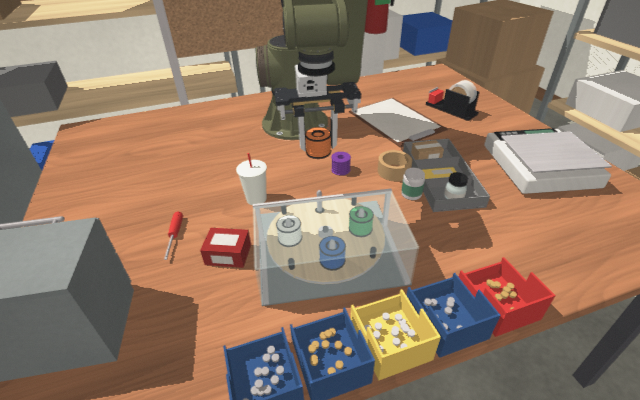

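Request:
jog_arm(
  turn=[
    [2.3, 0, 0],
    [0, 0, 0],
    [0, 0, 0],
    [0, 0, 0],
    [0, 0, 0],
    [0, 0, 0],
    [0, 0, 0],
    [0, 0, 0],
  ],
  dp=[
    [0, 0, 0],
    [0, 1.2, 3.5],
    [0, 1.2, 3.5],
    [0, 1.2, 3.5],
    [0, 1.2, 3.5],
    [0, 1.2, 3.5],
    [0, 1.2, 3.5],
    [0, 0, 0],
  ],
  gripper=[0.5, 0.5, 0.5, 0.5, 0.5, 0.5, 0.5, 0.5],
)

```text
clock: 13.92
eef_pos: [498.9, 144.2, 208.0]
eef_rot: [1.884, 1.553, -3.05]
wrist_force: [-0.7, -0.6, -2.6]
finger_gap: 60.4
```

Request:
jog_arm(
  turn=[
    [0, 0, 0],
  ],
  dp=[
    [0, 0, 0],
  ],
  gripper=[0.5],
)

```text
clock: 14.05
eef_pos: [498.6, 143.9, 207.1]
eef_rot: [1.903, 1.552, -3.031]
wrist_force: [0.4, -0.3, -3.3]
finger_gap: 60.6
```

```bash
python3 -c "
from h import *
snap('wrist','w7');
go(484,316.5,190,77.5)"
```

```text
t 14.1 pos [498.63 143.8  207.13] phi 77.27618314322952 gap 60.4028420619565 F [-0.24  0.22 -3.89] q [ 0.21  0.24  1.59  0.    1.33 -1.14]
turn deg [-0.23 -0.35 -1.03] dp cm now [ 1.71  5.2  16.53] dp cm after turn [ 1.71  5.17 16.54]
```

View pics/w7.png

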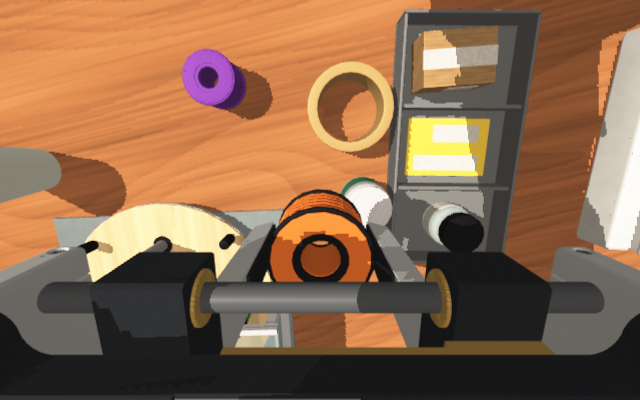

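```bash
python3 -c "
from h import *
crop('w7',380,90,540,200,5,'w7c')"
```

```text
(no output)
```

View pics/w7c.png

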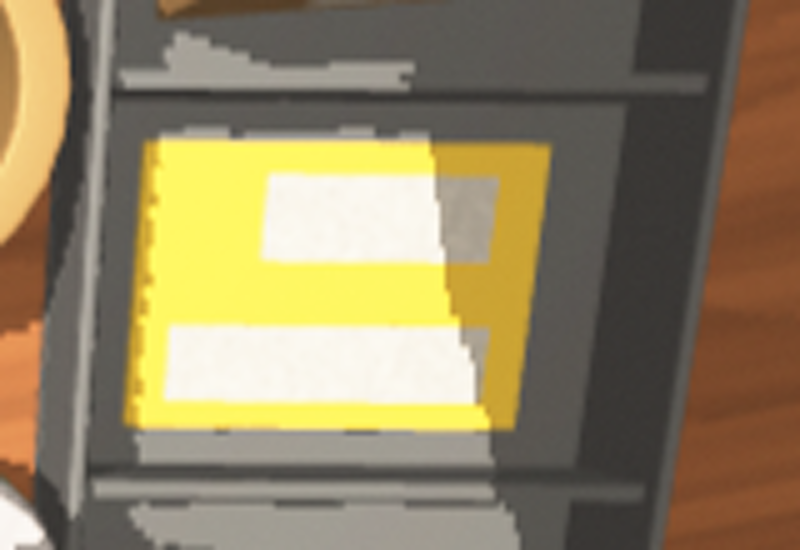

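```bash
python3 -c "
from h import *
P=[ray('w7',380+u/5,90+v/5,6)[:2] for u,v in [(145,141),(551,145),(515,431),(125,425)]]
print(P,np.mean(P,0),np.linalg.norm(P[0]-P[1]),np.linalg.norm(P[1]-P[2]))
d=P[1]-P[0];print(np.degrees(np.arctan2(d[1],d[0])));d=P[2]-P[3];print(np.degrees(np.arctan2(d[1],d[0])))
print(px('w7',460,120), px('w7',445,148))
"
```

```text
[array([437.71809467, 275.31042519]), array([461.87702618, 377.46772524]), array([534.48109526, 361.04771683]), array([509.73948135, 258.65179554])] [485.95392437 318.1194157 ] 104.9750823980592 74.43767542501111
76.6947047748187
76.41615896996733
[454.51071564 339.27036521   6.08220032] [485.7890164  315.74414873   6.26686692]
```

```bash
python3 -c "
from h import *
go(486,317.5,180,76.6)"
```

```text
t 14.1 pos [498.63 143.8  207.13] phi 77.27618314322952 gap 60.4028420619565 F [-0.24  0.22 -3.89] q [ 0.21  0.24  1.59  0.    1.33 -1.14]
turn deg [ 0.67 -0.35 -1.02] dp cm now [ 2.7   5.01 16.68] dp cm after turn [ 2.71  5.25 16.6 ]
```

Request:
jog_arm(
  turn=[
    [0.7, -0.4, -1.0],
    [0, 0, 0],
    [0, 0, 0],
    [0, 0, 0],
    [0, 0, 0],
    [0, 0, 0],
    [0, 0, 0],
    [0, 0, 0],
  ],
  dp=[
    [0, 0, 0],
    [0, 1.1, 3.4],
    [0, 1.1, 3.4],
    [0, 1.1, 3.4],
    [0, 1.1, 3.4],
    [0.5, 0.8, 2],
    [0, 0, 0],
    [0, 0, 0],
  ],
  gripper=[0.5, 0.5, 0.5, 0.5, 0.5, 0.5, 0.5, 0.5],
)

```text
clock: 15.1
eef_pos: [486.6, 306.5, 201.7]
eef_rot: [-0.995, 1.565, 0.328]
wrist_force: [0.3, 0.0, -2.4]
finger_gap: 60.3
```

```bash
python3 -c "
from h import *
go(486,317.5,100,76.6)"
```

```text
t 15.1 pos [486.58 306.55 201.71] phi 75.81812119107082 gap 60.272822452848594 F [ 0.26  0.04 -2.39] q [ 0.5   0.36  1.46 -0.    1.32 -0.82]
turn deg [-0.78  0.17  0.26] dp cm now [10.17  0.37  1.02] dp cm after turn [10.17  0.31  1.05]
```

Request:
jog_arm(
  turn=[
    [-0.8, 0.2, 0.3],
    [0, 0, 0],
    [0, 0, 0],
    [0, 0, 0],
    [0, 0, 0],
    [0, 0, 0],
  ],
  dp=[
    [0, 0.3, 1.0],
    [0, 0, 0],
    [3, 0, 0],
    [3, 0, 0],
    [3, 0, 0],
    [0, 0, 0],
  ],
  gripper=[0.5, 0.5, 0.5, 0.5, 0.5, 0.5],
)

```text
clock: 15.85
eef_pos: [487.8, 315.5, 111.0]
eef_rot: [-0.959, 1.569, 0.376]
wrist_force: [-0.6, -0.2, -2.7]
finger_gap: 60.6
```

```bash
python3 -c "
from h import *
go(486,317.5,60,76.6)"
```

```text
t 15.85 pos [487.77 315.51 110.99] phi 76.48904427959222 gap 60.64086269946027 F [-0.56 -0.22 -2.73] q [ 0.51  0.46  1.53 -0.    1.15 -0.82]
turn deg [-0.11  0.06  0.09] dp cm now [5.1  0.23 0.15] dp cm after turn [5.1  0.22 0.15]
```

Request:
jog_arm(
  turn=[
    [0, 0, 0],
    [0, 0, 0],
    [0, 0, 0],
    [0, 0, 0],
    [0, 0, 0],
    [0, 0, 0],
  ],
  dp=[
    [1, 0.2, 0.2],
    [1.5, 0, 0],
    [1.5, 0, 0],
    [1.5, 0, 0],
    [1, 0, 0],
    [0, 0, 0],
  ],
  gripper=[0.5, 0.5, 0.5, 0.5, 0.5, 0.5],
)

```text
clock: 16.6
eef_pos: [487.6, 318.7, 44.2]
eef_rot: [-0.87, 1.566, 0.465]
wrist_force: [-0.5, -0.8, -2.7]
finger_gap: 60.5
```

```bash
python3 -c "
from h import *
go(486,317.5,18,76.6)
snap('wrist','w8')"
```

```text
t 16.6 pos [487.58 318.66  44.22] phi 76.47945930587909 gap 60.535829830974315 F [-0.49 -0.76 -2.74] q [ 0.52  0.55  1.58 -0.    1.01 -0.82]
turn deg [-0.12  0.19  0.23] dp cm now [ 2.62  0.14 -0.16] dp cm after turn [ 2.62  0.13 -0.15]
```

View pics/w8.png

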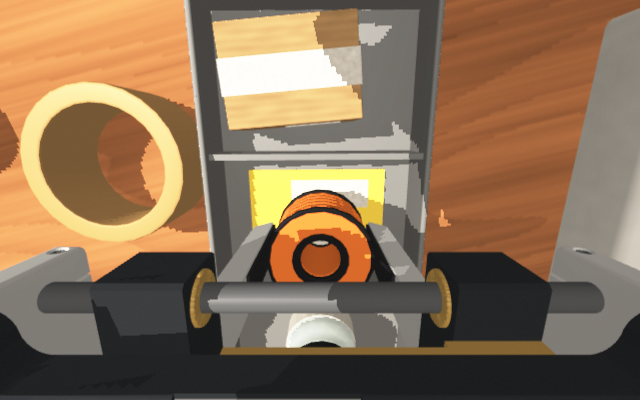

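Request:
jog_arm(
  turn=[
    [0, 0.2, 0.2],
    [0, 0, 0],
    [0, 0, 0],
    [0, 0, 0],
    [0, 0, 0],
  ],
  dp=[
    [0.7, 0.1, -0.2],
    [0.7, 0, 0],
    [0.5, 0, 0],
    [0.2, 0, 0],
    [0, 0, 0],
  ],
  gripper=[0.5, 0.5, 0.5, 0.5, 0.5],
)

```text
clock: 17.27
eef_pos: [486.8, 317.3, 23.2]
eef_rot: [-0.987, 1.568, 0.348]
wrist_force: [0.4, -0.5, -3.7]
finger_gap: 60.4
```

```bash
python3 -c "
from h import *
go(486,317.5,18,76.6)"
```

```text
t 17.275 pos [486.85 317.26  23.25] phi 76.4788323256832 gap 60.410070753976065 F [ 0.4  -0.45 -3.65] q [ 0.51  0.57  1.59 -0.    0.98 -0.82]
turn deg [-0.12  0.08  0.12] dp cm now [0.52 0.09 0.  ] dp cm after turn [0.52 0.09 0.  ]
```

Request:
jog_arm(
  turn=[
    [0, 0, 0],
    [0, 0, 0],
    [0, 0, 0],
    [0, 0, 0],
  ],
  dp=[
    [0.2, 0, 0],
    [0.15, 0, 0],
    [0.1, 0, 0],
    [0, 0, 0],
  ],
  gripper=[0.5, 0.5, 0.5, 0.5],
)

```text
clock: 17.77
eef_pos: [487.1, 317.4, 18.8]
eef_rot: [-0.964, 1.568, 0.371]
wrist_force: [-0.9, -0.2, -2.5]
finger_gap: 60.3
```

```bash
python3 -c "
from h import *
go(486,317.5,18,76.6)"
```

```text
t 17.775 pos [487.07 317.37  18.83] phi 76.47709081681515 gap 60.25166657144554 F [-0.89 -0.19 -2.49] q [ 0.51  0.58  1.59 -0.    0.97 -0.82]
turn deg [-0.12  0.1   0.15] dp cm now [ 0.08  0.11 -0.01] dp cm after turn [ 0.08  0.11 -0.01]
```

Request:
jog_arm(
  turn=[
    [0, 0, 0],
    [0, 0, 0],
    [0, 0, 0],
  ],
  dp=[
    [0.1, 0, 0],
    [0.1, 0, 0],
    [0, 0, 0],
  ],
  gripper=[0.5, 0.5, 0.5],
)

```text
clock: 18.15
eef_pos: [487.3, 317.5, 17.8]
eef_rot: [-0.97, 1.567, 0.365]
wrist_force: [0.2, 0.2, -3.5]
finger_gap: 60.3
```

```bash
python3 -c "
from h import *
go(486,317.5,18,76.6)"
```

```text
t 18.15 pos [487.32 317.5   17.81] phi 76.48177883321983 gap 60.33920188431851 F [ 0.18  0.24 -3.49] q [ 0.51  0.58  1.59 -0.    0.97 -0.82]
turn deg [-0.12  0.12  0.18] dp cm now [-0.02  0.13 -0.03] dp cm after turn [-0.02  0.13 -0.03]
```

Request:
jog_arm(
  turn=[
    [0, 0, 0],
    [0, 0, 0],
    [0, 0, 0],
  ],
  dp=[
    [0.1, 0, 0],
    [0.15, 0, 0],
    [0, 0, 0],
  ],
  gripper=[0.5, 0.5, 0.5],
)

```text
clock: 18.52
eef_pos: [487.6, 317.7, 17.9]
eef_rot: [-1.013, 1.566, 0.322]
wrist_force: [-0.7, 0.2, -3.9]
finger_gap: 60.5
```

```bash
python3 -c "
from h import *
go(486,317.5,18,76.6)"
```

```text
t 18.525 pos [487.6  317.65  17.89] phi 76.49929152933858 gap 60.54120947585889 F [-0.73  0.21 -3.92] q [ 0.51  0.58  1.59 -0.    0.97 -0.82]
turn deg [-0.1   0.14  0.23] dp cm now [-0.01  0.15 -0.05] dp cm after turn [-0.01  0.15 -0.05]
```

Request:
jog_arm(
  turn=[
    [0, 0, 0],
    [0, 0, 0],
  ],
  dp=[
    [0.3, 0, 0],
    [0, 0, 0],
  ],
  gripper=[0.5, 0.5],
)

```text
clock: 18.77
eef_pos: [488.4, 317.8, 17.5]
eef_rot: [-1.035, 1.564, 0.301]
wrist_force: [-0.1, 0.8, -3.4]
finger_gap: 60.2
```

```bash
python3 -c "
from h import *
go(486,317.5,18,76.6)"
```

```text
t 18.775 pos [488.42 317.82  17.5 ] phi 76.50569635274164 gap 60.16907719640291 F [-0.13  0.78 -3.41] q [ 0.51  0.58  1.59 -0.    0.96 -0.82]
turn deg [-0.09  0.2   0.34] dp cm now [-0.05  0.23 -0.09] dp cm after turn [-0.05  0.23 -0.09]
```

Request:
jog_arm(
  turn=[
    [0, 0, 0],
    [0, 0.2, 0.3],
    [0, 0, 0],
    [0, 0, 0],
  ],
  dp=[
    [-0.2, 0, 0],
    [0, 0.3, -0.1],
    [0, 0, 0],
    [0.15, 0, 0],
  ],
  gripper=[0.5, 0.5, 0.5, 0.5],
)

```text
clock: 19.27
eef_pos: [484.7, 317.5, 17.2]
eef_rot: [2.471, 1.57, -2.477]
wrist_force: [-8.0, -5.1, 20.2]
finger_gap: 60.3
```

```bash
python3 -c "
from h import *
go(486,317.5,17.6,76.6)"
```

```text
t 19.275 pos [484.75 317.49  17.16] phi 76.50378027574082 gap 60.3054174835856 F [-7.98 -5.07 20.2 ] q [ 0.52  0.58  1.59 -0.    0.97 -0.82]
turn deg [-0.1  -0.04 -0.03] dp cm now [-0.04 -0.12  0.03] dp cm after turn [-0.04 -0.12  0.03]
```

Request:
jog_arm(
  turn=[
    [0, 0, 0],
    [0, 0, 0],
    [0, 0, 0],
    [0, 0, 0],
    [0, 0, 0],
  ],
  dp=[
    [0, 0, 0],
    [0, 0, 0],
    [0, 0, 0],
    [0, 0, 0],
    [0, 0, 0],
  ],
  gripper=[0.5, 0.3, 0.15, 0.15, 0.15],
)

```text
clock: 19.9
eef_pos: [485.2, 317.7, 17.5]
eef_rot: [-1.158, 1.57, 0.177]
wrist_force: [0.8, -0.8, 0.1]
finger_gap: 80.1
```

```bash
python3 -c "
from h import *
go(486,317.5,17.6,76.6);snap('wrist','w9')"
```

```text
t 19.9 pos [485.24 317.73  17.51] phi 76.50361146407509 gap 80.06971468645987 F [ 0.85 -0.82  0.12] q [ 0.52  0.58  1.59 -0.    0.97 -0.82]
turn deg [-0.1   0.01  0.03] dp cm now [-0.01 -0.08 -0.  ] dp cm after turn [-0.01 -0.08 -0.01]
```

View pics/w9.png

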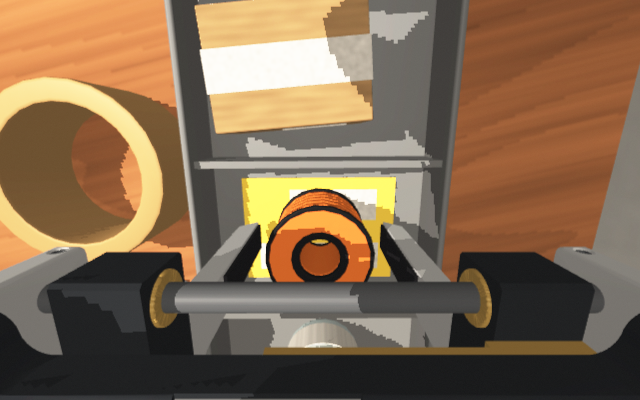

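Released, spool upright on the ticket. Retreat straight up.

Request:
jog_arm(
  turn=[
    [0, 0, 0],
    [0, 0, 0],
    [0, 0, 0],
    [0, 0, 0],
    [0, 0, 0],
    [0, 0, 0],
    [0, 0, 0],
    [0, 0, 0],
  ],
  dp=[
    [-0.8, 0, 0],
    [-1.5, 0, 0],
    [-2, 0, 0],
    [-3, 0, 0],
    [-4, 0, 0],
    [-4, 0, 0],
    [-4, 0, 0],
    [0, 0, 0],
  ],
  gripper=[0.15, 0.15, 0.15, 0.15, 0.15, 0.15, 0.15, 0.15],
)

```text
clock: 20.95
eef_pos: [484.9, 317.7, 224.7]
eef_rot: [-0.836, 1.564, 0.5]
wrist_force: [-0.9, 0.2, -0.1]
finger_gap: 79.7
```

Request:
jog_arm(
  turn=[
    [0, 0, 0],
    [0, 0, 0],
    [0, 0, 0],
    [0, 0, 0],
    [0, 0, 0],
    [0, 0, 0],
  ],
  dp=[
    [0, 0, -4],
    [0, 0, -4],
    [0, 0, -4],
    [0, 0, -4],
    [0, 0, 0],
    [0, 0, 0],
  ],
  gripper=[0.15, 0.15, 0.15, 0.15, 0.15, 0.15],
)

```text
clock: 21.7
eef_pos: [444.4, 157.5, 222.9]
eef_rot: [-0.759, 1.567, 0.577]
wrist_force: [0.2, 0.0, -0.9]
finger_gap: 79.6
```

```bash
python3 -c "
from h import *
snap('wrist','w10');snap('scene','s2');snap('top','t3');print(manip.read_state()['clock'])"
```

```text
21.85
```

View pics/w10.png

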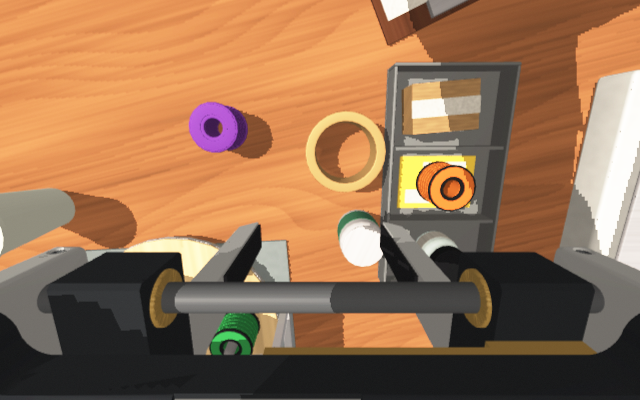

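View pics/s2.png

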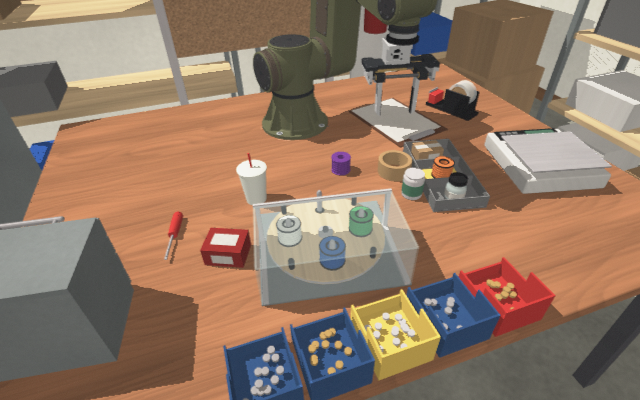

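View pics/t3.png

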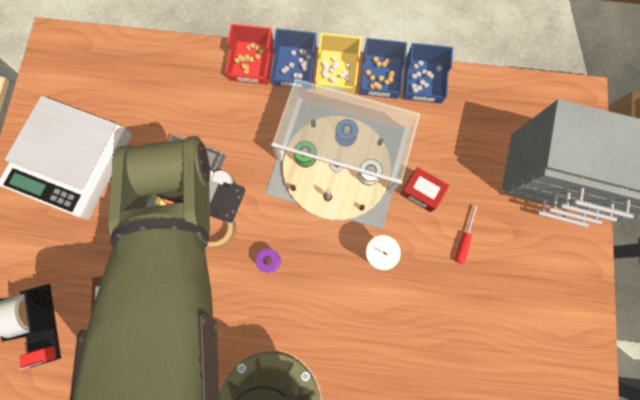

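```bash
python3 -c "
from h import *
crop('w10',380,130,520,230,5,'w10c')
print(ray('w10',452.5,188,56)[:2],px('w10',452,172),px('w10',466,188))
P=[ray('w10',u,v,6)[:2] for u,v in [(400,154),(476,157),(397,208)]];print(P)
print((P[1]+P[2])/2)"
```

```text
[484.02993954 319.39787769] [464.05980702 321.63131762  55.20212158] [488.11866938 336.02807999  55.50815025]
[array([434.4063719 , 275.52680452]), array([463.11904925, 377.73794656]), array([510.07247509, 258.30677376])]
[486.59576217 318.02236016]
```

View pics/w10c.png

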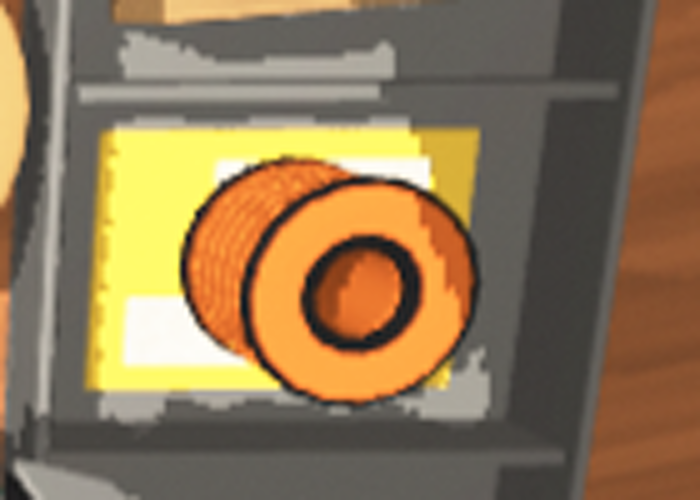

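Spool stands upright with its flange top at 55–56 mm, as expected (6 + 50), and its centre within 3 mm of the ticket's centre. Handing in.

```bash
python3 -c "
from h import *
print(order.sign_off())"
```

```text
the job is handed in; nothing more can be done
None
```

The orange spool now stands upright on the yellow ticket, and I handed the job in at about 22 s of the 72 s allowed.

I gripped a finger knob lightly and turned the stand about 91° until the orange spool stood in the open front. I then let go, lifted the spool straight up off its pin and set it down in the middle bay. The arm is raised clear of everything.

**Last checks:**
- **Spool on the ticket:** its top flange is at about 55.5 mm, where 56 mm is expected. Its centre is at about (484, 319), and the ticket's centre at about (486, 318). The card leaves about 7 mm to spare on its short side, so the spool is fully on it.
- **Other spools:** grey, blue and green are still on their pins.
- **Other things on the bench:** in the last pictures, by eye, the jar, carton, tin, tape, cup, screwdriver, screw box and purple look-alike look unmoved.

**Where measurements disagreed:**
- The first wrist-camera readings of the knob were 4–5 mm off the top camera's. The closer look agreed to within 2 mm, and the grip on the knob confirmed it.
- While lowering the spool, small steps showed no clear contact. I lifted about 2 mm, re-centred and lowered again, and the wrist then read about 20 N upwards on the ticket before I let go.

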